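# Clear the spice jar out of the sample tray and put the last sample jar in its place

## Robot

A 6-joint arm with a two-finger parallel gripper is mounted at the origin on a cart in front of the work surface, level with it; the furniture and walls round the work are solid. World frame = base frame: x ahead of the robot, y to its left, z up, the work surface at z = 0. Lengths are in m, angles in degrees, forces in N, time in s.
With the tool pointing down it reaches from about 0.4 to 0.825 m from the base axis. Payload 7 kg.
Tool frame: the origin (TCP) lies between the finger pads; the fingertips stand 11 mm ahead of it and the grasp point (between the pads) lies 8 mm behind it; z points along the fingers, y is the direction in which the jaws open and shut (so a half turn about z gives the same grasp; the last joint's range is limited). The gripper opens to 88 mm and grips with 3 to 60 N. Pads are 19 mm wide; open, the fingers measure 130 mm over their backs; the gripper's body (78 mm by 193 mm) begins 47 mm behind the grasp point.
Start: joints at [89.788, 20.546, 0.682, 0, -70.136, -16.507], TCP at [0.194, 0.646, 0.238] pointing down, gripper open.
Joint ranges: [-176.03, 176.03], [-82.01, 121.73], [-58.28, 71.71], [-173.87, 95.51], [-174.79, -0.11], [-173.66, 173.66]. Speed limits (degrees/s): [136.94, 136.94, 172.46, 180, 180, 180].

## Interface

Orientations are given as [roll, pitch, yaw] about the fixed x, y, z axes, in that order (R = Rz(yaw) Ry(pitch) Rx(roll)).
In Python, from plant import r gives the robot as it stands.
- The arm moves only by the shell command python3 -m inch 'ROWS' [OPENING] [FORCE]. ROWS is JSON, a list of rows, each an object of numbers: "x", "y", "z": the shift along the tool's x, y, z as a fraction of full scale; "yaw": the turn about the tool's z as a fraction of full scale. In form: [{"x": .., "y": .., "z": .., "yaw": ..}, ...]. A call has 1 to 5 rows; each row shifts and turns the pose as measured when the row begins, along the tool's axes as they then stand; what a row does not reach is not made up. Full scale, the value 1, is 0.025 m for a shift and 4 degrees for a turn. A row lasts 1/12 s, in which the tool goes at most 41.7 mm and 7.16 degrees, less where a joint would pass 70% of its speed; a pose out of reach is approached as far as the arm can. A call with a number of a shift or a turn outside -1 to 1 is refused whole. A call with a gripper value outside its range is refused whole. OPENING is the opening, from -1 (shut) to 1 (fully open), set as the call begins (- or left out, the last holds). The fingers move at their own pace and stop on an object; FORCE is the grip in N (left out, the last holds). Time passes only in rows, so rows that do not move let the fingers close. It gives the time, the measured TCP pose, the force and the opening at its end, in the units of the state.
- r.get_state(): the state, without advancing time (a new reading comes with each control period).
- r.capture(name): name is "side" or "top" or "wrist"; returns (picture, depth): 420x560x3 uint8, red, green, blue; 420x560 float32, m along the optical axis (not along the pixel's ray), 0 where there is no reading.
- r.camera_info(name): a dict with "mtx" (3x3 intrinsics, pixels), "pose" (4x4, takes a point from camera to world coordinates). Camera axes: x right, y down, z forward; pixel columns grow to the right and rows downward; lengths in m; the calibration is good to about 2 mm. The wrist camera is an equidistant fisheye: a pixel r from the principal point sees the ray r / f radians off the axis. A picture is of the moment at which its call begins: read the wrist's pose just before it. camera_info takes no time and is no camera call; for the wrist camera it gives the pose at the moment of the call.
- r.close_job(): hands the job in, once; it reports no verdict.
The state is a dict: "time_s": time; "joints": joint angles; "qd": joint speeds; "joint_torque": joint torques, N m; "tcp_pos": TCP position; "eef_rot": TCP orientation; "contact_force": force on the tool from outside, world axes, zero at the start; "moment": the same for the moment, N m; "gripper_width": finger opening in m.
Only numpy, scipy, OpenCV 4.12 (cv2) and the standard library are available. Lean on these libraries where they do the work, as an engineer would, in place of code of your own. Each camera call takes 0.05 s, during which the arm holds its last target. There are 200 camera calls.

## Task

Somebody left a tall slim spice jar in the sample tray, in the compartment where the last sample jar belongs. First take the spice jar out and stand it upright on the bench outside the tray; then take the white-capped sample jar that stands to the right of the tray, by the brown jar and the dropper bottle, and set it upright in the freed compartment, down on its floor. Set both down rather than dropping them, and leave the two jars already in the tray and the things beside it on the bench where they are.

Things in the scene. Friction and masses are not known exactly. Their poses are not given: they have to be found in the camera images.
- sample_tray: low open metal tray fixed to the bench, 94 (its x) x 272 (its y) x 30 mm high, origin at the centre of its underside. Walls and floor 5 mm thick; two full-height cross walls make three compartments, each 84 x 84 mm inside, centred at y = -89, 0 and +89 mm (x = 0). One of them, it varies which, holds the spice jar, the others a sample jar each. Small paper cards on its -x side
- clear_bench (a point): point on the bench surface, left of the tray: the middle of a patch of bare bench, 100 mm in x by 120 mm in y, that is always free; a good place, not the only one, to stand the spice jar
- spice_jar: tall slim spice jar with a printed sleeve and a black cap, loose, standing in one of the tray's compartments near its middle: the tallest and slimmest thing in the tray; round, 41 mm diameter and straight over its whole height of 105 mm. Origin at the centre of its underside, z up. About 110 g
- sample_jar: the sample jar to put in: round jar, white all over (pale contents, white screw cap), loose, standing on the bench to the right of the tray near the brown jar and the dropper bottle; 56 mm diameter, 87 mm high, the body straight up to 67 mm, the cap above it 52 mm wide. Origin at the centre of its underside, z up. About 95 g
- tray_jar_1: round sample jar, 50 mm diameter, 77 mm high, standing in one compartment of the tray; stays there. Origin at the centre of its underside
- tray_jar_2: round sample jar, 50 mm diameter, 77 mm high, standing in another compartment of the tray; stays there. Origin at the centre of its underside
- amber_jar: bystander on the bench to the right of the tray: filled brown jar with a white ribbed cap, 50 mm diameter, 90 mm high. Origin at the centre of its underside
- dropper_bottle: bystander on the bench to the right of the tray: slim dropper bottle with a pointed black rubber bulb, 33 mm diameter, 102 mm high. Origin at the centre of its underside
Mind the look-alikes: they are no part of the job. Leave any pink look-alike of the tray_jar_1 alone.

How it is judged:
By the outcome, as a careful person would: the job done as asked, in the order asked, and still so for the second after the job is handed in, with the robot touching nothing.
It also fails if it takes over 58 s, if anything falls off the work surface, if the arm or the gripper's body presses on something with over 40 N, if the wrist force passes 120 N, or if a joint passes its speed limit or range.

## Working session

There is one attempt and no reset: what is moved stays moved. The work goes in short steps, Python scripts to look and compute and a shell command to move; the robot and the scene stay as the last step left them, time stands still between calls to the robot, and variables do not carry over. Pictures are saved under pics/ and viewed, about 8 in all and at most 12, crops included, and the job is handed in when it is done.

```bash
ls; mkdir -p pics; cat > h.py <<'E'
import numpy as np,cv2
from plant import r
def cap(n):
    i=r.camera_info(n); p,d=r.capture(n); return np.array(p),np.array(d),i
def cloud(d,i):
    K=np.array(i['mtx']);T=np.array(i['pose']);v,u=np.mgrid[:d.shape[0],:d.shape[1]]
    P=np.stack([(u-K[0,2])/K[0,0]*d,(v-K[1,2])/K[1,1]*d,d],-1)
    return P@T[:3,:3].T+T[:3,3]
E
python3 - <<'E'
from h import *
for n in('top','side'):
    p,d,i=cap(n); cv2.imwrite(f'pics/{n}0.png',p[...,::-1]); np.savez(f'{n}0.npz',p=p,d=d,K=i['mtx'],T=i['pose'])
    print(n,np.round(i['mtx'],1).tolist(),np.round(i['pose'],3).tolist())
print(r.get_state())
E
```

```text
pics
top [[432.6, 0.0, 283.1], [0.0, 432.6, 215.1], [0.0, 0.0, 1.0]] [[0.006, -0.984, 0.177, 0.396], [-1.0, -0.002, 0.021, -0.01], [-0.021, -0.177, -0.984, 1.053], [0.0, 0.0, 0.0, 1.0]]
side [[455.9, 0.0, 282.5], [0.0, 455.9, 203.5], [0.0, 0.0, 1.0]] [[0.838, -0.366, 0.404, 0.102], [-0.546, -0.561, 0.622, -0.719], [-0.001, -0.742, -0.67, 0.815], [0.0, 0.0, 0.0, 1.0]]
{'time_s': 0.1, 'joints': array([ 8.97876851e+01,  2.05867251e+01,  6.41808223e-01, -1.88727626e-02,
       -7.01347910e+01, -1.65078302e+01]), 'qd': array([ 0.06577475, -0.06973949,  0.17074809,  0.09195628,  0.0778864 ,
        0.03992519]), 'joint_torque': array([-1.53544024e-03, -5.84165418e+01,  2.93753064e+01,  7.01564535e+00,
        1.01342911e-02, -6.11078940e-05]), 'tcp_pos': array([0.19408174, 0.64608428, 0.23674078]), 'eef_rot': array([ 1.79918536e+02, -5.63945710e-03, -1.67265666e+01]), 'contact_force': array([-0.21171662,  0.33772796,  0.12147474]), 'moment': array([ 0.04859233,  0.03010963, -0.06243376]), 'gripper_width': 0.08752710141785863}
```

View pics/top0.png

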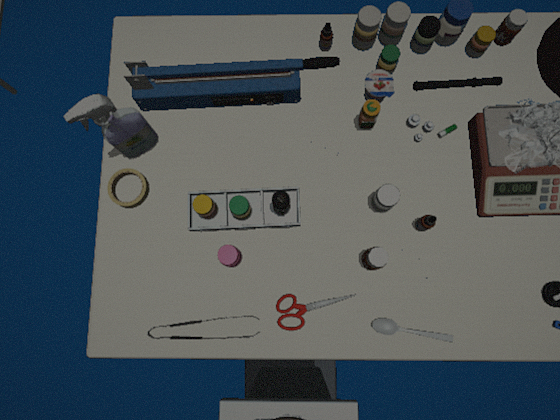

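View pics/side0.png

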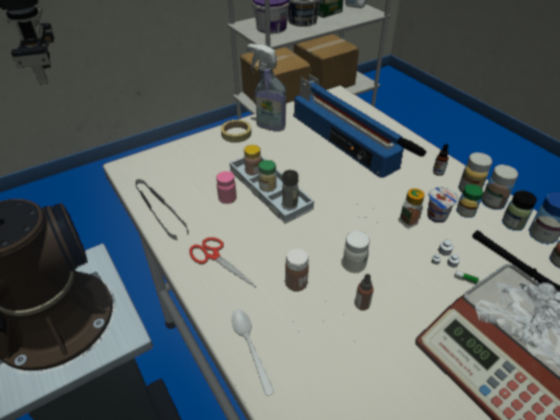

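Top view candidates: the tray holds yellow (204,205), green (239,207) and black (280,202) caps. The black one is slim and tall, so it is the spice jar. White caps are at (386,197), with a white body, and at (375,258), with a brown body, which is the amber jar. The dropper is at (428,222). The pink look-alike at (228,255) and the back-row jars are no part of the job. Next I measure and confirm in a crop.

```bash
python3 - <<'E'
from h import *
from scipy import ndimage as N
C=[]
for n in('top','side'):
    z=np.load(n+'0.npz'); P=cloud(z['d'],dict(mtx=z['K'],pose=z['T'])); P[z['d']==0]=np.nan
    b=P[(P[...,2]<.012)&(P[...,2]>-.02)&(P[...,0]>.35)&(P[...,0]<.6)&(abs(P[...,1])<.3)]
    print(n,'bench z',np.nanmedian(b[:,2]))
    Q=P.reshape(-1,3); Q=Q[(Q[:,0]>.25)&(Q[:,0]<.62)&(Q[:,1]>-.45)&(Q[:,1]<.42)]
    m=np.zeros((200,460))
    k=Q[Q[:,2]>.045]; ix=((k[:,0]-.25)/.002).astype(int); iy=((k[:,1]+.45)/.002).astype(int); m[ix,iy]=1
    L,c=N.label(N.binary_closing(m,np.ones((5,5))))
    lab=L[ix,iy]
    for a in range(1,c+1):
        s=k[lab==a]
        if len(s)<25: continue
        h=np.percentile(s[:,2],98); t=s[s[:,2]>h-.006]
        (cx,cy),rad=cv2.minEnclosingCircle(t[:,:2].astype(np.float32))
        print(len(s),'h %.3f'%h,'top c',np.round([cx,cy],4),'r %.4f'%rad,'ext',np.round([*s.min(0)[:2],*s.max(0)[:2]],3))
    # tray
    k=Q[(Q[:,2]>.024)&(Q[:,2]<.034)&(Q[:,0]>.33)&(Q[:,1]<.3)&(Q[:,1]>-.08)]
    print('tray rect',np.round(np.percentile(k,[1,50,99],axis=0)[:,:2],3), cv2.minAreaRect(k[:,:2].astype(np.float32)))
a=cv2.imread('pics/top0.png')[160:290,180:450]; b=cv2.imread('pics/side0.png')[130:320,200:400]
a=cv2.resize(a,None,fx=2.9,fy=2.9,interpolation=2)[:300*0+377]; b=cv2.resize(b,(230,218))
cv2.imwrite('pics/crop.png',cv2.convertScaleAbs(a,alpha=1.6))
E
```

```text
top bench z -0.0015987226709874847
442 h 0.093 top c [ 0.4753 -0.2001] r 0.0227 ext [ 0.45  -0.222  0.5   -0.175]
382 h 0.079 top c [0.48   0.1375] r 0.0228 ext [0.456 0.114 0.505 0.159]
193 h 0.099 top c [ 0.5597 -0.3233] r 0.0062 ext [ 0.543 -0.339  0.576 -0.307]
390 h 0.084 top c [0.5939 0.114 ] r 0.0227 ext [0.569 0.089 0.616 0.137]
403 h 0.084 top c [0.5958 0.1982] r 0.0232 ext [0.571 0.173 0.618 0.221]
339 h 0.113 top c [0.6016 0.0169] r 0.0203 ext [ 0.581 -0.004  0.62   0.037]
346 h 0.089 top c [ 0.6135 -0.2277] r 0.0255 ext [ 0.589 -0.253  0.619 -0.201]
tray rect [[ 0.469 -0.028]
 [ 0.558  0.116]
 [ 0.62   0.244]] ((0.5385580062866211, 0.10873883217573166), (0.1627810001373291, 0.2731371521949768), 0.07811275124549866)
side bench z -0.00032738532433596035
608 h 0.093 top c [ 0.4754 -0.2009] r 0.0234 ext [ 0.449 -0.226  0.499 -0.179]
331 h 0.079 top c [0.4808 0.1358] r 0.0243 ext [0.456 0.111 0.503 0.159]
286 h 0.100 top c [ 0.5591 -0.3258] r 0.0067 ext [ 0.543 -0.342  0.574 -0.311]
347 h 0.084 top c [0.5938 0.1122] r 0.0237 ext [0.568 0.085 0.617 0.135]
313 h 0.084 top c [0.5952 0.1962] r 0.0239 ext [0.57  0.171 0.618 0.219]
446 h 0.112 top c [0.6019 0.0151] r 0.0217 ext [ 0.58  -0.007  0.62   0.036]
477 h 0.089 top c [ 0.6125 -0.2294] r 0.0258 ext [ 0.589 -0.259  0.62  -0.204]
tray rect [[ 0.458 -0.029]
 [ 0.56   0.097]
 [ 0.614  0.242]] ((0.5352622866630554, 0.10060559213161469), (0.14788824319839478, 0.2749673128128052), 7.39669132232666)
```

View pics/crop.png

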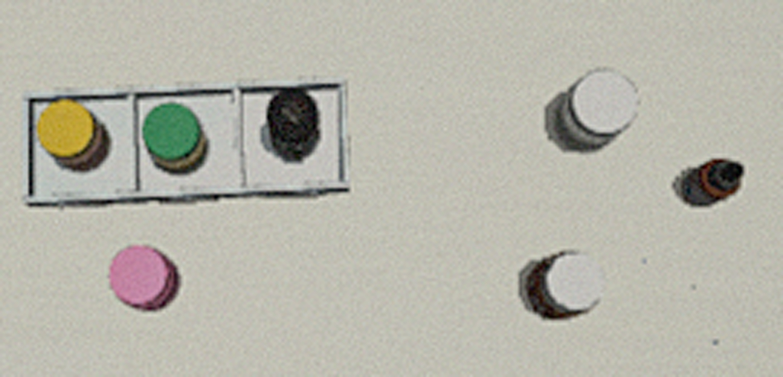

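The crop confirms the black slim jar in the right-hand compartment. The white-bodied jar (about (605,100) in the crop) is the sample, and the brown one (575,280) is the amber jar. Next I fit the tray and the sample jar.

```bash
python3 - <<'E'
from h import *
from scipy.optimize import minimize
from scipy.spatial import cKDTree
for n in('top','side'):
    z=np.load(n+'0.npz'); P=cloud(z['d'],dict(mtx=z['K'],pose=z['T'])).reshape(-1,3)
    s=P[(P[:,2]>.08)&(abs(P[:,0]-.615)<.05)&(abs(P[:,1]+.229)<.05)]
    print(n,'sample',np.round(cv2.minEnclosingCircle(s[:,:2].astype(np.float32)),4) if 0 else cv2.minEnclosingCircle(s[:,:2].astype(np.float32)), s[:,:2].mean(0))
    k=P[(P[:,2]>.026)&(P[:,2]<.034)&(P[:,0]>.52)&(P[:,0]<.67)&(P[:,1]<.27)&(P[:,1]>-.06)]
    for c in((.594,.113),(.5955,.197),(.602,.016)): k=k[np.hypot(k[:,0]-c[0],k[:,1]-c[1])>.032]
    def f(q):
        c,s_=np.cos(q[2]),np.sin(q[2]); d=k[:,:2]-q[:2]; X=d@np.array([c,s_]); Y=d@np.array([-s_,c])
        D=np.minimum(np.abs(np.abs(X)-.0445),np.min([np.abs(Y-y) for y in(-.1335,-.0445,.0445,.1335)],0))
        out=np.maximum(np.abs(X)-.047,0)+np.maximum(np.abs(Y)-.136,0)
        return np.minimum(D+out,.015).mean()
    best=min((minimize(f,[x,y,t],method='Nelder-Mead',options=dict(xatol=1e-5,fatol=1e-8)) for x in(.58,.6) for y in(.1,.11) for t in(-.05,0,.05)),key=lambda o:o.fun)
    x,y,t=best.x; print(len(k),'tray',best.x,np.degrees(t),best.fun)
    for o in(-.089,0,.089): print(' comp',o,x-o*np.sin(t),y+o*np.cos(t))
    # bench heights: left patch occupancy
    o=P[(P[:,2]>.012)&(P[:,0]>.4)&(P[:,0]<.65)&(P[:,1]>.24)&(P[:,1]<.45)]; print('left obst',np.round(np.percentile(o,[0,100],axis=0),3) if len(o) else 0)
E
```

```text
top sample ((0.6173602938652039, -0.2282845377922058), 0.026597939431667328) [ 0.61605524 -0.22798033]
599 tray [0.59661885 0.10846814 0.05001578] 2.865693350023227 0.0012837592609517396
 comp -0.089 0.6010683973135561 0.019579435100220074
 comp 0 0.596618848201032 0.10846813805338075
 comp 0.089 0.5921692990885078 0.19735684100654144
left obst [[0.546 0.24  0.012]
 [0.65  0.447 0.032]]
side sample ((0.6172468662261963, -0.22927555441856384), 0.028084199875593185) [ 0.61455073 -0.23162966]
354 tray [0.59657686 0.10752666 0.04595005] 2.6327440526947044 0.0016896724340479156
 comp -0.089 0.6006649767072363 0.01862059766712404
 comp 0 0.5965768610392759 0.10752665657362026
 comp 0.089 0.5924887453713155 0.19643271548011648
left obst [[0.547 0.24  0.012]
 [0.65  0.449 0.03 ]]
```

```bash
python3 -m inch '[{"yaw":1},{"yaw":1},{"yaw":1},{"yaw":1},{"yaw":1}]' 1 20
python3 -m inch '[{"x":0.7,"y":-0.7},{"x":0.7,"y":-0.7},{"x":0.7,"y":-0.7},{"x":0.7,"y":-0.7}]'; python3 -c "
from plant import r;print(r.get_state()['joints'].round(1))"
```

```text
[ 89.8  20.6   0.6  -0.  -70.1 -16.5]validation failed for argument at $[0]...
validation failed for argument at $[0]...
```

Each row seems to need every key.

```bash
python3 -m inch '[{"x":0,"y":0,"z":0,"yaw":1},{"x":0,"y":0,"z":0,"yaw":1},{"x":0,"y":0,"z":0,"yaw":1},{"x":0,"y":0,"z":0,"yaw":1},{"x":0,"y":0,"z":0,"yaw":1}]' 1 20
python3 -m inch '[{"x":0,"y":0,"z":0,"yaw":1},{"x":0,"y":0,"z":0,"yaw":1},{"x":0,"y":0,"z":0,"yaw":1},{"x":0,"y":0,"z":0,"yaw":1},{"x":0,"y":0,"z":0,"yaw":1}]'; python3 -c "
from plant import r;print(r.get_state()['joints'].round(1))"
```

```text
time_s: 0.52
tcp_pos: [0.1937, 0.6448, 0.2338]
eef_rot: [179.7, -0.2, -37.5]
contact_force: [0.2, -0.1, -0.3]
gripper_width: 0.0872
time_s: 0.93
tcp_pos: [0.1933, 0.6433, 0.2308]
eef_rot: [179.5, -0.5, -58.5]
contact_force: [0.7, -0.1, 0.6]
gripper_width: 0.0879
[ 89.8  20.9   0.3  -0.1 -70.1 -58.3]
```

```bash
python3 -m inch '[{"x":1,"y":-0.3,"z":0,"yaw":1},{"x":1,"y":-0.3,"z":0,"yaw":1},{"x":1,"y":-0.3,"z":0,"yaw":1},{"x":1,"y":-0.3,"z":0,"yaw":1},{"x":1,"y":-0.4,"z":0,"yaw":1}]'
python3 -m inch '[{"x":1,"y":-0.5,"z":0,"yaw":1},{"x":1,"y":-0.6,"z":0,"yaw":0.8},{"x":1,"y":-0.6,"z":0,"yaw":0},{"x":1,"y":-0.6,"z":0,"yaw":0},{"x":1,"y":-0.6,"z":0,"yaw":0}]'; python3 -c "
from plant import r;print(r.get_state()['joints'].round(1))"
```

```text
time_s: 1.35
tcp_pos: [0.2779, 0.5433, 0.2273]
eef_rot: [179.6, -0.9, -79.2]
contact_force: [0.1, 0.1, 0.4]
gripper_width: 0.0875
time_s: 1.77
tcp_pos: [0.3638, 0.4186, 0.227]
eef_rot: [179.6, -1.2, -87.1]
contact_force: [0.4, 0.3, -0.1]
gripper_width: 0.0878
[ 69.3  10.4 -14.8   0.1 -66.1 -66.5]
```

```bash
M='' ; python3 -m inch '[{"x":1,"y":-0.6,"z":0,"yaw":0},{"x":1,"y":-0.6,"z":0,"yaw":0},{"x":1,"y":-0.6,"z":0,"yaw":0},{"x":1,"y":-0.6,"z":0,"yaw":0},{"x":1,"y":-0.6,"z":0,"yaw":0}]'
python3 -m inch '[{"x":1,"y":-0.6,"z":0,"yaw":0},{"x":1,"y":-0.6,"z":0,"yaw":0},{"x":1,"y":-0.6,"z":0,"yaw":0},{"x":1,"y":-0.6,"z":0,"yaw":0},{"x":1,"y":-0.6,"z":0,"yaw":0}]'
python3 -m inch '[{"x":1,"y":-0.6,"z":0,"yaw":0},{"x":1,"y":-0.6,"z":0,"yaw":0},{"x":1,"y":-0.6,"z":0,"yaw":0},{"x":1,"y":-0.6,"z":0,"yaw":0}]'
```

```text
time_s: 2.18
tcp_pos: [0.4471, 0.2901, 0.228]
eef_rot: [179.5, -1.3, -87.0]
contact_force: [0.8, -0.6, -0.2]
gripper_width: 0.0876
time_s: 2.6
tcp_pos: [0.5304, 0.1618, 0.2294]
eef_rot: [179.4, -1.3, -87.0]
contact_force: [0.4, 0.5, 0.0]
gripper_width: 0.0878
time_s: 2.93
tcp_pos: [0.5972, 0.0592, 0.23]
eef_rot: [179.3, -1.3, -87.0]
contact_force: [0.1, 0.7, -0.5]
gripper_width: 0.0875
```

```bash
python3 -m inch '[{"x":0.9,"y":-0.05,"z":0.5,"yaw":0},{"x":0.8,"y":-0.05,"z":0.8,"yaw":0},{"x":0,"y":0,"z":1,"yaw":0},{"x":0,"y":0,"z":1,"yaw":0},{"x":0,"y":0,"z":0.6,"yaw":0}]'
python3 - <<'E'
from h import *
p,d,i=cap('wrist'); cv2.imwrite('pics/w1.png',p[...,::-1]); print(r.get_state()['tcp_pos'],r.get_state()['eef_rot'])
E
```

```text
time_s: 3.35
tcp_pos: [0.6057, 0.0063, 0.1323]
eef_rot: [179.6, -1.3, -87.4]
contact_force: [-0.3, 0.4, 0.2]
gripper_width: 0.0877
[0.60418489 0.00617284 0.12958681] [179.3755359   -1.33161033 -87.41663921]
```

View pics/w1.png

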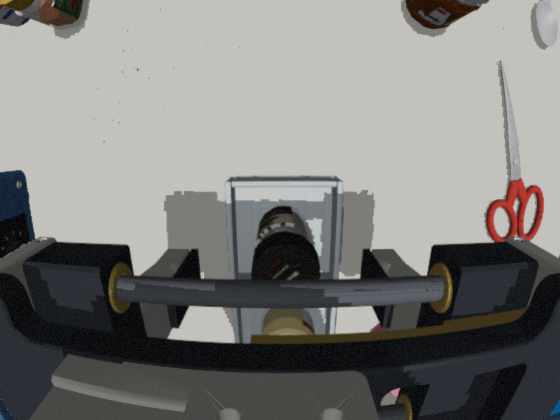

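The wrist view shows the spice jar's black cap at (285,262), between the fingers (mid ~280). The arm went about 10 mm too far along -y. I correct that and descend.

```bash
python3 -m inch '[{"x":-0.4,"y":0.1,"z":0,"yaw":0},{"x":0,"y":0,"z":0,"yaw":0}]'
python3 -m inch '[{"x":0,"y":0,"z":0.7,"yaw":0},{"x":0,"y":0,"z":0.7,"yaw":0},{"x":0,"y":0,"z":0.5,"yaw":0},{"x":0,"y":0,"z":0,"yaw":0}]'
```

```text
time_s: 3.57
tcp_pos: [0.6, 0.0156, 0.1277]
eef_rot: [179.1, -1.4, -87.5]
contact_force: [-0.9, 0.3, 0.3]
gripper_width: 0.0875
time_s: 3.9
tcp_pos: [0.6021, 0.0178, 0.084]
eef_rot: [179.6, -1.3, -87.3]
contact_force: [-0.5, 0.3, -1.1]
gripper_width: 0.0878
```

```bash
python3 -m inch '[{"x":0.04,"y":0,"z":0.3,"yaw":0},{"x":0,"y":0,"z":0,"yaw":0},{"x":0,"y":0,"z":0,"yaw":0},{"x":0,"y":0,"z":0,"yaw":0},{"x":0,"y":0,"z":0,"yaw":0}]' -1 20
python3 -m inch '[{"x":0,"y":0,"z":0,"yaw":0},{"x":0,"y":0,"z":0,"yaw":0},{"x":0,"y":0,"z":0,"yaw":0},{"x":0,"y":0,"z":0,"yaw":0},{"x":0,"y":0,"z":0,"yaw":0}]'
```

```text
time_s: 4.32
tcp_pos: [0.6047, 0.0185, 0.0807]
eef_rot: [179.9, -1.3, -87.1]
contact_force: [0.2, -0.2, -0.3]
gripper_width: 0.0599
time_s: 4.73
tcp_pos: [0.6053, 0.0185, 0.0823]
eef_rot: [-180.0, -1.2, -87.2]
contact_force: [0.4, -0.7, -1.1]
gripper_width: 0.0403
```

```bash
python3 -m inch '[{"x":0,"y":0,"z":0,"yaw":0},{"x":0,"y":0,"z":-0.3,"yaw":0},{"x":0,"y":0,"z":-0.5,"yaw":0},{"x":0,"y":0,"z":-0.5,"yaw":0},{"x":0,"y":0,"z":-0.5,"yaw":0}]'
python3 -m inch '[{"x":0,"y":0,"z":-0.6,"yaw":0},{"x":0,"y":0,"z":-0.5,"yaw":0},{"x":0,"y":0,"z":-0.2,"yaw":0},{"x":0,"y":0,"z":0,"yaw":0}]'
```

```text
time_s: 5.15
tcp_pos: [0.6027, 0.0187, 0.1261]
eef_rot: [179.6, -1.3, -87.2]
contact_force: [-0.2, -0.6, -1.0]
gripper_width: 0.0406
time_s: 5.48
tcp_pos: [0.6041, 0.0198, 0.1645]
eef_rot: [179.8, -1.3, -87.2]
contact_force: [0.1, 0.4, -0.9]
gripper_width: 0.041
```

```bash
python3 -m inch '[{"x":0.4,"y":0.5,"z":0,"yaw":0},{"x":0.8,"y":0.9,"z":0,"yaw":0},{"x":0.9,"y":1,"z":0,"yaw":0},{"x":0.8,"y":0.9,"z":0,"yaw":0},{"x":0.4,"y":0.5,"z":0,"yaw":0}]'
python3 -m inch '[{"x":0.1,"y":0.1,"z":0,"yaw":0},{"x":0,"y":0,"z":0,"yaw":0},{"x":0,"y":0,"z":0.4,"yaw":0},{"x":0,"y":0,"z":0.7,"yaw":0},{"x":0,"y":0,"z":0.7,"yaw":0}]'
```

```text
time_s: 5.9
tcp_pos: [0.5114, -0.0677, 0.1636]
eef_rot: [179.7, -1.3, -87.0]
contact_force: [0.2, 0.2, -2.1]
gripper_width: 0.0406
time_s: 6.32
tcp_pos: [0.5095, -0.0722, 0.119]
eef_rot: [-179.9, -1.2, -87.1]
contact_force: [-0.5, 0.2, -1.8]
gripper_width: 0.0402
```

```bash
python3 - <<'E'
from h import *
p,d,i=cap('side'); cv2.imwrite('pics/s1.png',p[...,::-1]); print(r.get_state()['tcp_pos'],r.get_state()['contact_force'],r.get_state()['eef_rot'])
E
```

```text
[ 0.50747072 -0.07233634  0.11533888] [-1.73105854  0.53432031 -5.0725829 ] [179.80385619  -1.21896741 -87.12582847]
```

View pics/s1.png

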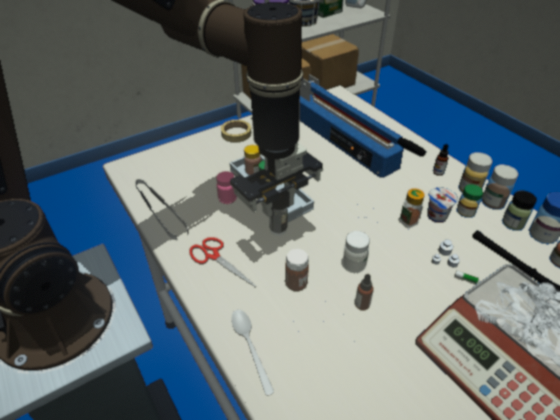

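The side view shows the jar held upright at (278,215), over bare bench in front of and to the right of the tray. The spot is clear, so I lower it.

```bash
python3 -m inch '[{"x":0,"y":0,"z":0.5,"yaw":0},{"x":0,"y":0,"z":0.4,"yaw":0},{"x":0,"y":0,"z":0.15,"yaw":0},{"x":0,"y":0,"z":0.05,"yaw":0}]'
python3 -m inch '[{"x":0,"y":0,"z":0.04,"yaw":0},{"x":0,"y":0,"z":0.04,"yaw":0}]'
```

```text
time_s: 6.7
tcp_pos: [0.5085, -0.071, 0.0831]
eef_rot: [179.5, -1.3, -87.0]
contact_force: [-0.0, -0.2, -1.4]
gripper_width: 0.0408
time_s: 6.87
tcp_pos: [0.5092, -0.0705, 0.0808]
eef_rot: [179.4, -1.3, -86.9]
contact_force: [0.7, -0.0, -0.7]
gripper_width: 0.0408
```

```bash
for i in 1 2; do python3 -m inch '[{"x":0,"y":0,"z":0.05,"yaw":0},{"x":0,"y":0,"z":0.05,"yaw":0}]'; done
```

```text
time_s: 7.03
tcp_pos: [0.5101, -0.0702, 0.0789]
eef_rot: [179.5, -1.3, -86.9]
contact_force: [-0.5, -0.2, -1.1]
gripper_width: 0.0408
time_s: 7.2
tcp_pos: [0.5107, -0.0701, 0.0771]
eef_rot: [179.6, -1.3, -86.9]
contact_force: [-2.7, 0.0, 7.4]
gripper_width: 0.0407
```

Contact at the expected height. Release.

```bash
python3 -m inch '[{"x":0,"y":0,"z":0,"yaw":0},{"x":0,"y":0,"z":0,"yaw":0},{"x":0,"y":0,"z":0,"yaw":0},{"x":0,"y":0,"z":0,"yaw":0},{"x":0,"y":0,"z":0,"yaw":0}]' 1
python3 -m inch '[{"x":0,"y":0,"z":-0.3,"yaw":0},{"x":0,"y":0,"z":-0.6,"yaw":0},{"x":0,"y":0,"z":-1,"yaw":0},{"x":0,"y":0,"z":-1,"yaw":0},{"x":0,"y":0,"z":-1,"yaw":0}]'
```

```text
time_s: 7.62
tcp_pos: [0.5114, -0.0702, 0.0781]
eef_rot: [179.8, -1.3, -86.9]
contact_force: [-0.4, 0.5, 0.2]
gripper_width: 0.0686
time_s: 8.03
tcp_pos: [0.5078, -0.0687, 0.1753]
eef_rot: [179.1, -1.4, -86.9]
contact_force: [2.0, -0.4, -0.5]
gripper_width: 0.0878
```

```bash
python3 -m inch '[{"x":0.6,"y":-0.4,"z":-0.2,"yaw":0},{"x":1,"y":-0.6,"z":0,"yaw":0},{"x":1,"y":-0.6,"z":0,"yaw":0},{"x":1,"y":-0.6,"z":0,"yaw":0},{"x":1,"y":-0.6,"z":0,"yaw":0}]'
python3 -m inch '[{"x":0.9,"y":-0.5,"z":0,"yaw":0},{"x":0.5,"y":-0.3,"z":0,"yaw":0},{"x":0.2,"y":-0.1,"z":0,"yaw":0},{"x":0,"y":0,"z":0,"yaw":0}]'
python3 - <<'E'
from h import *
from scipy.ndimage import label
s=r.get_state();print(s['tcp_pos'],s['eef_rot'])
p,d,i=cap('wrist'); cv2.imwrite('pics/w2.png',p[...,::-1])
for n in('top','side'):
    p,d,i=cap(n); P=cloud(d,i).reshape(-1,3)
    for nm,c,lo,hi in(('spice',(.51,-.07),.1,.12),('sample',(.617,-.229),.082,.095)):
        q=P[(P[:,2]>lo)&(P[:,2]<hi)&(np.hypot(P[:,0]-c[0],P[:,1]-c[1])<.04)]
        print(n,nm,len(q),cv2.minEnclosingCircle(q[:,:2].astype(np.float32)) if len(q) else '')
E
```

```text
time_s: 8.45
tcp_pos: [0.5889, -0.1794, 0.1962]
eef_rot: [-179.9, -1.3, -86.5]
contact_force: [0.8, 1.0, 1.0]
gripper_width: 0.0877
time_s: 8.78
tcp_pos: [0.6171, -0.2247, 0.1988]
eef_rot: [-179.9, -1.4, -86.7]
contact_force: [-0.9, 0.4, 1.1]
gripper_width: 0.0876
[ 0.61708169 -0.22467789  0.19881583] [-179.86811067   -1.38333936  -86.67686325]
top spice 0 
top sample 243 ((0.6170113682746887, -0.22863073647022247), 0.02619742602109909)
side spice 192 ((0.5085315704345703, -0.07230481505393982), 0.021086981520056725)
side sample 341 ((0.6166176795959473, -0.23013140261173248), 0.02661418542265892)
```

View pics/w2.png

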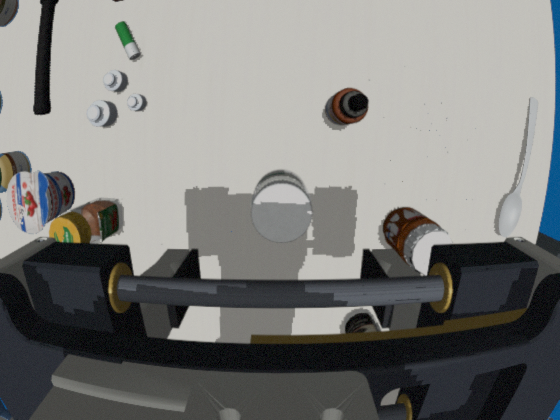

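The wrist view shows the white sample jar at (282,208), centred between the fingers. The dropper at (350,105) and the amber jar at (420,235) are clear of the finger paths. The side camera puts the spice jar at (0.509,-0.072), standing upright. I descend.

```bash
python3 -m inch '[{"x":0.2,"y":0,"z":0.5,"yaw":0},{"x":0,"y":0,"z":1,"yaw":0},{"x":0,"y":0,"z":1,"yaw":0},{"x":0,"y":0,"z":0.4,"yaw":0},{"x":0,"y":0,"z":0,"yaw":0}]'
```

```text
time_s: 9.35
tcp_pos: [0.6162, -0.2262, 0.126]
eef_rot: [-179.6, -1.4, -86.3]
contact_force: [-0.2, -0.2, 0.0]
gripper_width: 0.0877
```

```bash
python3 -m inch '[{"x":0.2,"y":0,"z":0.5,"yaw":0},{"x":0,"y":0,"z":0.8,"yaw":0},{"x":0,"y":0,"z":0.8,"yaw":0},{"x":0,"y":0,"z":0.5,"yaw":0},{"x":0,"y":0,"z":0.1,"yaw":0}]'
```

```text
time_s: 9.77
tcp_pos: [0.6198, -0.233, 0.0593]
eef_rot: [-179.2, -1.5, -86.1]
contact_force: [-0.4, -0.2, -0.7]
gripper_width: 0.0877
```

```bash
python3 -m inch '[{"x":-0.15,"y":0.1,"z":0.35,"yaw":0},{"x":0,"y":0,"z":0.15,"yaw":0},{"x":0,"y":0,"z":0,"yaw":0}]'
python3 -m inch '[{"x":0,"y":0,"z":0,"yaw":0},{"x":0,"y":0,"z":0,"yaw":0},{"x":0,"y":0,"z":0,"yaw":0},{"x":0,"y":0,"z":0,"yaw":0},{"x":0,"y":0,"z":0,"yaw":0}]' -1 20
```

```text
time_s: 10.02
tcp_pos: [0.6178, -0.2298, 0.0465]
eef_rot: [-179.1, -1.5, -86.1]
contact_force: [0.1, 0.2, -0.3]
gripper_width: 0.0878
time_s: 10.43
tcp_pos: [0.6196, -0.2299, 0.0496]
eef_rot: [-178.9, -1.6, -86.0]
contact_force: [-0.3, -0.1, -0.1]
gripper_width: 0.0596
```

```bash
python3 -m inch '[{"x":0,"y":0,"z":0.05,"yaw":0},{"x":0,"y":0,"z":0,"yaw":0},{"x":0,"y":0,"z":0,"yaw":0}]'
python3 -m inch '[{"x":0,"y":0,"z":-0.2,"yaw":0},{"x":0,"y":0,"z":-0.5,"yaw":0},{"x":0,"y":0,"z":-0.5,"yaw":0},{"x":0,"y":0,"z":-0.5,"yaw":0}]'
```

```text
time_s: 10.68
tcp_pos: [0.6199, -0.23, 0.0494]
eef_rot: [-178.8, -1.6, -86.0]
contact_force: [-0.4, -0.2, -1.1]
gripper_width: 0.0536
time_s: 11.02
tcp_pos: [0.6165, -0.2286, 0.0911]
eef_rot: [-179.2, -1.5, -86.1]
contact_force: [-0.3, 0.3, -0.1]
gripper_width: 0.0537
```

```bash
python3 -m inch '[{"x":0,"y":0,"z":-0.5,"yaw":0},{"x":0,"y":0,"z":-0.6,"yaw":0},{"x":0,"y":0,"z":-0.2,"yaw":0},{"x":0,"y":0,"z":0,"yaw":0}]'
python3 - <<'E'
from h import *
s=r.get_state();print(s['tcp_pos'],s['eef_rot'],s['gripper_width'],s['contact_force'])
p,d,i=cap('side'); cv2.imwrite('pics/s2.png',cv2.resize(p[100:310,200:480,::-1],None,fx=2.8,fy=2.8,interpolation=2))
P=cloud(d,i)
q=P[210:290,320:400].reshape(-1,3)
np.set_printoptions(suppress=True)
q=P.reshape(-1,3);q=q[(np.hypot(q[:,0]-s['tcp_pos'][0],q[:,1]-s['tcp_pos'][1])<.05)&(q[:,2]>.02)]
for z in np.arange(.02,.22,.01):
    k=q[(q[:,2]>=z)&(q[:,2]<z+.01)]
    if len(k)>5: print(round(z,2),len(k),np.round([*k.min(0)[:2],*k.max(0)[:2]],3))
E
```

```text
time_s: 11.35
tcp_pos: [0.6177, -0.228, 0.1316]
eef_rot: [-178.9, -1.6, -86.0]
contact_force: [-0.1, -0.6, -1.3]
gripper_width: 0.0534
[ 0.61767551 -0.22799869  0.13156195] [-178.86475203   -1.57454086  -86.04905817] 0.053433843735855496 [-0.10478416 -0.61158744 -1.25548913]
0.08 38 [ 0.589 -0.256  0.635 -0.214]
0.09 82 [ 0.588 -0.257  0.632 -0.211]
0.1 70 [ 0.588 -0.257  0.636 -0.22 ]
0.11 62 [ 0.591 -0.256  0.632 -0.235]
0.12 80 [ 0.575 -0.257  0.658 -0.227]
0.13 112 [ 0.575 -0.256  0.662 -0.232]
0.14 117 [ 0.574 -0.256  0.662 -0.234]
0.15 85 [ 0.572 -0.253  0.662 -0.235]
0.16 135 [ 0.57  -0.254  0.664 -0.217]
0.17 39 [ 0.609 -0.251  0.663 -0.219]
0.18 10 [ 0.646 -0.237  0.651 -0.225]
0.19 41 [ 0.588 -0.267  0.653 -0.202]
0.2 213 [ 0.568 -0.267  0.654 -0.199]
0.21 133 [ 0.571 -0.265  0.664 -0.204]
```

View pics/s2.png

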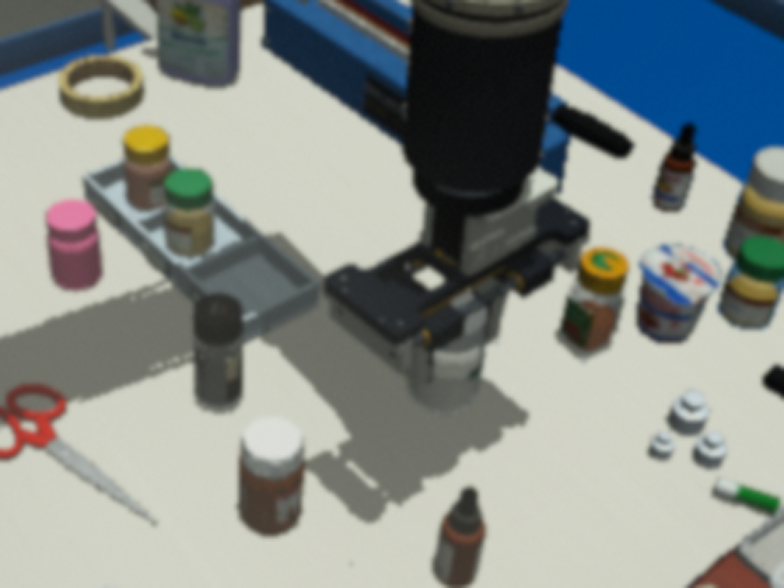

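The jar is held upright with its bottom about 82 mm up, and nothing else has moved. I carry it to the compartment.

```bash
python3 -m inch '[{"x":-0.4,"y":0,"z":0,"yaw":0},{"x":-0.8,"y":0,"z":0,"yaw":0},{"x":-1,"y":0,"z":0,"yaw":0},{"x":-1,"y":0,"z":0,"yaw":0},{"x":-1,"y":0,"z":0,"yaw":0}]'
python3 -m inch '[{"x":-1,"y":0,"z":0,"yaw":0},{"x":-1,"y":0,"z":0,"yaw":0},{"x":-1,"y":0,"z":0,"yaw":0},{"x":-0.8,"y":0,"z":0,"yaw":0},{"x":-0.4,"y":0,"z":0,"yaw":0}]'
python3 -m inch '[{"x":-0.2,"y":0,"z":0,"yaw":0},{"x":0,"y":0,"z":0,"yaw":0}]'
```

```text
time_s: 11.82
tcp_pos: [0.6079, -0.1227, 0.1244]
eef_rot: [-179.1, -1.6, -86.5]
contact_force: [0.3, 1.7, -0.4]
gripper_width: 0.0538
time_s: 12.23
tcp_pos: [0.5968, -0.0091, 0.1164]
eef_rot: [-179.6, -1.6, -86.4]
contact_force: [-0.2, 0.1, -0.5]
gripper_width: 0.0537
time_s: 12.4
tcp_pos: [0.5954, -0.0014, 0.1148]
eef_rot: [-179.7, -1.6, -86.2]
contact_force: [0.6, -0.7, -1.5]
gripper_width: 0.0539
```

```bash
python3 -m inch '[{"x":-0.4,"y":-0.15,"z":0,"yaw":0},{"x":-0.35,"y":-0.05,"z":0,"yaw":0},{"x":-0.05,"y":0,"z":0,"yaw":0},{"x":0,"y":0,"z":0,"yaw":0}]'
python3 - <<'E'
from h import *
s=r.get_state();print(s['tcp_pos'],s['eef_rot'])
p,d,i=cap('wrist'); cv2.imwrite('pics/w3.png',p[...,::-1])
p,d,i=cap('side'); P=cloud(d,i); q=P.reshape(-1,3); t=s['tcp_pos']
q=q[(np.hypot(q[:,0]-t[0],q[:,1]-t[1])<.045)&(q[:,2]>.04)&(q[:,2]<.095)]
for z in np.arange(.04,.1,.01):
    k=q[(q[:,2]>=z)&(q[:,2]<z+.01)]
    if len(k)>5: print(round(z,2),len(k),np.round([*k.min(0)[:2],*k.max(0)[:2]],3))
E
```

```text
time_s: 12.73
tcp_pos: [0.599, 0.0185, 0.1133]
eef_rot: [-179.8, -1.6, -86.4]
contact_force: [1.2, 0.2, -0.7]
gripper_width: 0.0535
[0.59900971 0.01849783 0.11332301] [-179.78345515   -1.60638942  -86.3577034 ]
0.06 24 [ 0.572 -0.01   0.619  0.024]
0.07 60 [ 0.571 -0.01   0.62   0.024]
0.08 70 [ 0.569 -0.011  0.618  0.024]
0.09 30 [ 0.571 -0.01   0.618  0.014]
```

View pics/w3.png

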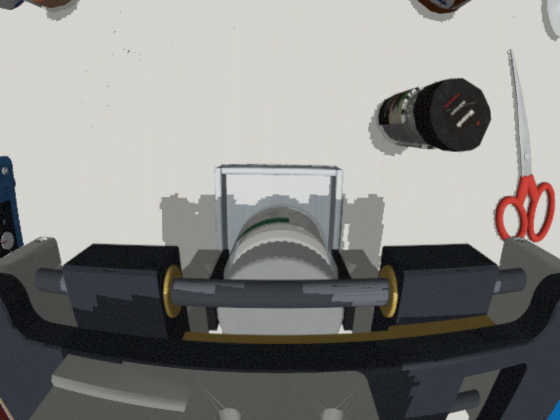

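The wrist view shows the jar at (280,265), over the compartment and centred between its side walls. The spice jar stands clear at (450,115). I lower the jar.

```bash
python3 -m inch '[{"x":0,"y":-0.05,"z":0.4,"yaw":0},{"x":0,"y":0,"z":0.5,"yaw":0},{"x":0,"y":0,"z":0.5,"yaw":0},{"x":0,"y":0,"z":0.4,"yaw":0},{"x":0,"y":0,"z":0.1,"yaw":0}]'
python3 -m inch '[{"x":0,"y":0,"z":0.05,"yaw":0},{"x":0,"y":0,"z":0,"yaw":0}]'
```

```text
time_s: 13.25
tcp_pos: [0.6014, 0.0149, 0.0634]
eef_rot: [-179.6, -1.6, -86.5]
contact_force: [-0.8, -0.1, -0.6]
gripper_width: 0.0538
time_s: 13.42
tcp_pos: [0.6007, 0.014, 0.0605]
eef_rot: [-179.8, -1.6, -86.6]
contact_force: [-0.5, 0.1, -1.3]
gripper_width: 0.0532
```

```bash
python3 -m inch '[{"x":-0.15,"y":0,"z":0.06,"yaw":0},{"x":-0.05,"y":0,"z":0.06,"yaw":0},{"x":0,"y":0,"z":0.05,"yaw":0}]'
python3 -m inch '[{"x":0,"y":0,"z":0.05,"yaw":0}]'
```

```text
time_s: 13.67
tcp_pos: [0.6013, 0.0194, 0.0569]
eef_rot: [-179.7, -1.6, -86.6]
contact_force: [0.4, 0.3, -1.0]
gripper_width: 0.054
time_s: 13.75
tcp_pos: [0.6016, 0.0196, 0.056]
eef_rot: [-179.6, -1.6, -86.6]
contact_force: [-0.3, -0.2, -1.5]
gripper_width: 0.0536
```

```bash
python3 -m inch '[{"x":0,"y":0,"z":0.05,"yaw":0}]'
python3 -m inch '[{"x":0,"y":0,"z":0.04,"yaw":0}]'
```

```text
time_s: 13.83
tcp_pos: [0.6018, 0.0198, 0.0549]
eef_rot: [-179.6, -1.6, -86.5]
contact_force: [0.1, -0.0, -0.9]
gripper_width: 0.0535
time_s: 13.92
tcp_pos: [0.6019, 0.0199, 0.0541]
eef_rot: [-179.6, -1.6, -86.5]
contact_force: [-4.1, -0.3, 10.0]
gripper_width: 0.0538
```

Contact at the expected floor height. I release and rise.

```bash
python3 -m inch '[{"x":0,"y":0,"z":0,"yaw":0},{"x":0,"y":0,"z":0,"yaw":0},{"x":0,"y":0,"z":0,"yaw":0},{"x":0,"y":0,"z":0,"yaw":0}]' 1
python3 -m inch '[{"x":0,"y":0,"z":-0.3,"yaw":0},{"x":0,"y":0,"z":-0.7,"yaw":0},{"x":0,"y":0,"z":-1,"yaw":0},{"x":0,"y":0,"z":-1,"yaw":0},{"x":0,"y":0,"z":-1,"yaw":0}]'
```

```text
time_s: 14.25
tcp_pos: [0.6025, 0.0201, 0.0549]
eef_rot: [-179.5, -1.5, -86.5]
contact_force: [0.0, 0.6, -0.0]
gripper_width: 0.0746
time_s: 14.67
tcp_pos: [0.5976, 0.0214, 0.1537]
eef_rot: [179.8, -1.7, -86.6]
contact_force: [1.1, 0.4, 0.3]
gripper_width: 0.0876
```

```bash
python3 -m inch '[{"x":0,"y":0,"z":-1,"yaw":0},{"x":0,"y":0,"z":-1,"yaw":0},{"x":0,"y":0.8,"z":0,"yaw":0},{"x":0,"y":1,"z":0,"yaw":0},{"x":0,"y":1,"z":0,"yaw":0}]'
python3 -m inch '[{"x":-0.5,"y":1,"z":0,"yaw":0},{"x":-1,"y":1,"z":0,"yaw":0},{"x":-1,"y":0.5,"z":0,"yaw":0},{"x":-0.5,"y":0,"z":0,"yaw":0},{"x":0,"y":0,"z":0,"yaw":0}]'
python3 - <<'E'
from h import *
for n in('top','side'):
    p,d,i=cap(n); P=cloud(d,i); Q=P.reshape(-1,3)
    cv2.imwrite(f'pics/{n}9.png',cv2.resize(p[130:300,170:450,::-1] if n=='top' else p[120:320,180:440,::-1],None,fx=2.8,fy=2.8))
    for nm,c,lo in(('spice',(.51,-.07),.098),('sample',(.601,.019),.083),('tj1',(.594,.113),.077),('tj2',(.5955,.197),.077),('amber',(.475,-.2),.085),('dropper',(.56,-.324),.09),('pink',(.48,.137),.072)):
        q=Q[(Q[:,2]>lo)&(Q[:,2]<.125)&(np.hypot(Q[:,0]-c[0],Q[:,1]-c[1])<.04)]
        if len(q)>5: print(n,nm,len(q),np.round([*cv2.minEnclosingCircle(q[:,:2].astype(np.float32))[0],np.percentile(q[:,2],95)],4))
E
```

```text
time_s: 15.08
tcp_pos: [0.5326, 0.0195, 0.2157]
eef_rot: [-179.4, -1.6, -86.6]
contact_force: [-0.4, 0.6, 0.3]
gripper_width: 0.0875
time_s: 15.5
tcp_pos: [0.4587, 0.0903, 0.2172]
eef_rot: [-179.1, -1.4, -86.8]
contact_force: [0.4, 0.0, -0.3]
gripper_width: 0.0878
top spice 263 [ 0.508  -0.0719  0.1066]
top sample 401 [0.6006 0.0211 0.0933]
top tj1 62 [0.6069 0.115  0.0837]
top amber 317 [ 0.4754 -0.1999  0.092 ]
top dropper 31 [ 0.5599 -0.3237  0.0996]
side spice 204 [ 0.5078 -0.0714  0.1075]
side sample 253 [0.5998 0.0196 0.0938]
side tj1 166 [0.5938 0.1118 0.0837]
side tj2 144 [0.5961 0.196  0.0835]
side amber 298 [ 0.4745 -0.2018  0.0923]
side dropper 39 [ 0.5602 -0.3254  0.1006]
side pink 174 [0.4799 0.1363 0.0792]
```

View pics/side9.png

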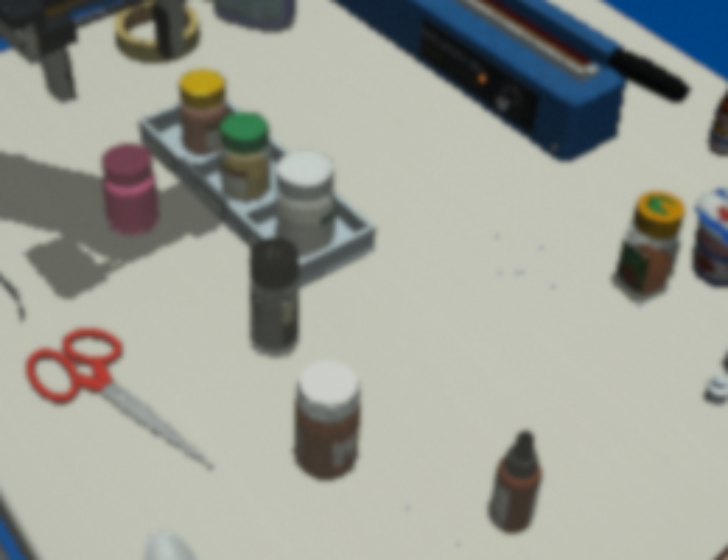

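The sample jar stands in the compartment, with its top at 93 mm (5 mm floor + 87 mm). The spice jar is upright on the bench and the others haven't moved. I hand in.

```bash
python3 -c "
from plant import r;print(r.close_job())"
```

```text
the job is handed in; nothing more can be done
None
```

The job is done and was handed in at about 15.6 s, well under the 58 s limit. I took the spice jar out of the tray first and stood it on bare bench at (0.508, -0.072). That is in front of and to the right of the tray, not on the suggested patch at its left. I then set the white sample jar on the floor of the freed compartment, at (0.600, 0.020). Both jars touched down at about 10 N or less before I let go.

**Last checks:** both cameras show the two jars upright. The sample jar's top is at 93 mm, where the 5 mm floor plus the 87 mm jar should put it. The side camera finds the tray jars, amber jar, dropper bottle and pink jar where they started, within about 2 mm.

**What disagreed:**
- **Grip width:** the gripper read about 54 mm on the sample jar, not its stated 56 mm, but the hold was firm.
- **Blocked top view:** in the last picture from above, the arm was in the way. It gave no reading for the yellow-capped tray jar or the pink jar, and only a partial one for the green-capped tray jar, about 13 mm off in x. I trusted the side camera for these three.

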